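Zero the torque tester and fit the right socket

TASK

Zero the torque tester: with the nut beside its push button still bare, press the button fully down and let it come up again. Then find out which of the two look-alike sockets fits that nut, by trying them, seat the fitting one fully down on it, and finish while still gripping it there; a socket that does not fit goes back upright on the worktop, let go. Do not knock a socket over, and leave the steel ring and the small union nut among them where they lie.

Things in the scene. Friction and masses are not known exactly. Their poses are not given: they have to be found in the camera images.
- live_station (a point): The live station of the torque tester: a fixed grey box 80 mm (x) by 190 mm (y), 45 mm high, with two steel hex nuts and a push button on top. This point is the centre of the flange's top under the nut to work on, the one next to the button, 50 mm above the worktop. Axes of the tester: the button is 67 mm away along -y, the parking place with the other nut 75 mm along +y.
- nut_1_seat (a point): The hex nut with a stud: 19 mm across flats, 16 mm high, top 4 mm chamfered, with a threaded 12 mm stud end rising to 36 mm above the flange. Fixed on a steel flange 44 mm across on the tester, either at the live station or at the parking place. This point is the centre of the flange's top, where a seated socket's rim rests (50 mm above the worktop). z up; the nut's flats face along x and every 60 degrees from it.
- nut_2_seat (a point): The plain hex nut: 24 mm across flats, 16 mm high, top 4 mm chamfered, no stud. Fixed on a steel flange 44 mm across on the tester, either at the live station or at the parking place. This point is the centre of the flange's top, where a seated socket's rim rests (50 mm above the worktop). z up; the nut's flats face along x and every 60 degrees from it.
- zero_button_top (a point): Centre of the top of the black push button, 24 mm across, in a dark steel collar 40 mm across; the top stands 22 mm above the tester's top (67 mm above the worktop) and is pressed straight down.
- zero_button (a joint): Travel of the push button in m: 0 is up, 0.006 fully down. A spring lifts it again; pressing it fully down takes 5 N.
- socket_1_mid (a point): One of two loose steel sockets alike outside: hexagonal bar 34 mm across flats, 64 mm tall, about 0.2 kg, standing on the worktop, hex opening downward, small dark square on top. This point is its centre, 32 mm above its lower rim. z up; outer flats, and those of the opening, face along x and every 60 degrees from it. Names do not tell which nut it fits.
- socket_2_mid (a point): The other socket, alike outside in every way, same origin and axes. The openings differ: one takes only the nut with the stud, the other only the plain nut; it must be tried. The fitting one goes down until its rim rests on the flange (1 mm play all round, about 9 degrees in turn); the other stops about 15 mm higher.
- ring_gauge: Bystander, to be left alone: steel setting ring 54 mm across, 18 mm high, lying between the sockets and the robot. Origin at the centre of its underside.
- union_nut_2: Bystander, to be left alone: small steel union nut, 26 mm across, 19 mm high, on the worktop between the sockets. Origin at the centre of its underside.
Mind the look-alikes: they are no part of the job. What is shaped like the part that bears socket_1_mid but purple is not meant. What is shaped like the part that bears socket_2_mid but yellow is not meant.

How it is judged:
By the outcome, as a careful person would: the job done as asked, in the order asked, and still so for the second after the job is handed in, while the arm keeps its last pose, push and grip.
It also fails if it takes over 64 s, if anything falls off the work surface, if the arm or the gripper's body presses on something with over 40 N, if the wrist force passes 120 N, or if a joint passes its speed limit or range.

ROBOT

A 7-joint arm with a two-finger parallel gripper is mounted at the origin on the work surface; the furniture and walls round the work are solid. World frame = base frame: x ahead of the robot, y to its left, z up, the work surface at z = 0. Lengths are in m, angles in degrees, forces in N, time in s.
With the tool pointing down it reaches from about 0.425 to 0.95 m from the base axis. Payload 16.7 kg.
Tool frame: the origin (TCP) lies midway between the tips of the shut fingers; the grasp point (between the pads) lies 19 mm behind it; z points along the fingers, y is the direction in which the jaws open and shut (so a half turn about z gives the same grasp; the last joint's range is limited). The gripper opens to 94 mm and grips with 3 to 60 N. Pads are 16 mm wide; open, the fingers measure 119 mm over their backs; the gripper's body (75 mm by 177 mm) begins 78 mm behind the grasp point.
Start: joints at [-80.014, 24.414, 4.234, 92.017, -1.954, 63.644, -3.845], TCP at [0.215, 0.64, 0.205] pointing down, gripper open.
Joint ranges: [-163.25, 163.25], [-28.42, 122.38], [-70.27, 78.77], [12.13, 141.07], [-58.53, 238.53], [9.26, 117.41], [-156.51, 156.51]. Speed limits (degrees/s): [108.29, 108.29, 136.94, 136.94, 172.46, 172.46, 172.46].

INTERFACE

Orientations are given as a 3x3 rotation matrix whose columns are the frame's x, y, z axes.
In Python, from cell import manip gives the robot as it stands.
- The arm moves only by the tool step_arm, never from a script. Its argument "deltas" is one flat list of numbers, 7 for each row, row after row: the shift along the tool's x, y, z in cm, then the turn, a rotation vector about the tool's x, y, z in units of 5 degrees (1.0 is 5 degrees), then the opening, from 0 (shut) to 1 (fully open). In form: [tx, ty, tz, ax, ay, az, fingers, tx, ty, tz, ax, ay, az, fingers, ...]. A call has 1 to 8 rows; each row is the pose to reach, as a shift and turn from the pose measured when the call began, along the tool's axes at that moment; what a row does not reach only later rows make up. A row lasts 1/8 s, in which the tool goes at most 62.5 mm and 10.7 degrees, less where a joint would pass 70% of its speed; a pose out of reach is approached as far as the arm can. A call with a gripper value outside its range is refused whole. The fingers move at their own pace and stop on an object; the grip force is fixed at half the most. Time passes only in rows, so rows that repeat a pose let the fingers close. It gives the time, the measured TCP pose, the force and the opening at its end, in the units of the state.
- manip.get_obs(): the state, without advancing time (a new reading comes with each control period).
- manip.get_image(name): name is "side" or "top"; returns a dict with "pixels" (420x560x3 uint8, red, green, blue), "range_z" (420x560 float32, m along the optical axis (not along the pixel's ray), 0 where there is no reading), "vertical_fov" (degrees; the focal length in pixels is half the picture's height over the tangent of half this angle, whatever the lens; pixels are square), "cx", "cy" (the principal point, pixels), "camera_from_world" (4x4, takes a point from world to camera coordinates). Camera axes: x right, y down, z forward; pixel columns grow to the right and rows downward; lengths in m; the calibration is good to about 2 mm. A picture is of the moment at which its call begins.
- manip.hand_in(): hands the job in, once; it reports no verdict.
Trained networks look in the newest picture that a camera, given by its name, has taken for a name from the list of things; names that differ only in an ending like _2 or _b are one class to them, and where a whole thing is asked for, a point or a joint stands for the part that bears it (a point fixed in the world has none). Each returns a list of dicts, best first, with "confidence" (0 to 1); they miss things now and then, are a little off and sometimes report something else, mostly with a low value. They report only what shows in the picture. A call takes as long as a camera call. They do not tell look-alikes from the thing itself.
- manip.trace(thing, camera): "region" (420x560 bool, what is visible of it).
- manip.mark_of(thing, camera): "point" ([x, y, z] in m, in the coordinates of the camera as it stood for that picture, good to about 4 mm: a listed point, or the origin of a listed thing).
The state is a dict: "time_s": time; "joints": joint angles; "joint_velocities": joint speeds; "joint_torque": joint torques, N m; "tool_pos": TCP position; "tcp_rot": TCP orientation; "ft_force": force on the tool from outside, world axes, zero at the start; "wrist_torque": the same for the moment, N m; "grip_width": finger opening in m.
Only numpy, scipy, OpenCV 4.12 (cv2) and the standard library are available. Lean on these libraries where they do the work, as an engineer would, in place of code of your own. Each camera call takes 0.05 s, during which the arm holds its last target.

## Working session

There is one attempt and no reset: what is moved stays moved. The work goes in short steps, Python scripts to look and compute and a tool call to move; the robot and the scene stay as the last step left them, time stands still between calls to the robot, and variables do not carry over. Pictures are saved under pics/ and viewed, and the job is handed in when it is done.

Besides the shell and the picture viewer there is one more tool, called after "Call:" as name(argument=value, ...), one argument or row to a line, values as JSON. step_arm: Moves the arm, as the interface text tells. Its arguments: {"type":"object","properties":{"deltas":{"type":"array"}},"required":["deltas"]}

```bash
ls; mkdir -p pics; cat > h.py <<'E'
import numpy as np, cv2
from cell import manip
def grab(n,f):
    im=manip.get_image(n); cv2.imwrite('pics/'+f,cv2.cvtColor(im['pixels'],cv2.COLOR_RGB2BGR)); return im
def world(im,p):
    T=np.linalg.inv(im['camera_from_world']); return (T@np.r_[p,1])[:3]
def foc(im): return im['pixels'].shape[0]/2/np.tan(np.radians(im['vertical_fov'])/2)
def cloud(im):
    z=im['range_z']; f=foc(im); v,u=np.indices(z.shape)
    P=np.stack([(u-im['cx'])/f*z,(v-im['cy'])/f*z,z],-1)
    T=np.linalg.inv(im['camera_from_world']); return P@T[:3,:3].T+T[:3,3]
def proj(im,w):
    c=im['camera_from_world']@np.r_[w,1]; f=foc(im); return c[:2]/c[2]*f+[im['cx'],im['cy']]
E
python3 - <<'E'
from h import *
for n in ('top','side'):
    im=grab(n,n+'0.png')
    for t in ('socket_1_mid','zero_button_top','nut_1_seat','nut_2_seat','live_station','ring_gauge','union_nut_2'):
        for d in manip.mark_of(t,n):
            w=world(im,d['point']); print(n,t,round(d['confidence'],2),w.round(3),proj(im,w).round())
print(manip.get_obs())
E
```

```text
pics
top socket_1_mid 0.8 [ 0.341 -0.361  0.03 ] [355. 263.]
top socket_1_mid 0.76 [ 0.434 -0.358  0.032] [352. 205.]
top socket_1_mid 0.25 [ 0.539 -0.286  0.046] [307. 140.]
top zero_button_top 0.63 [ 0.534 -0.354  0.067] [351. 139.]
top zero_button_top 0.23 [ 0.537 -0.284  0.049] [305. 141.]
top nut_1_seat 0.59 [ 0.538 -0.212  0.047] [261. 141.]
top nut_2_seat 0.88 [ 0.535 -0.286  0.049] [307. 142.]
top live_station 0.69 [ 0.539 -0.287  0.05 ] [307. 139.]
top ring_gauge 0.75 [ 0.332 -0.267 -0.002] [296. 269.]
top union_nut_2 0.52 [ 0.401 -0.27  -0.001] [297. 227.]
side socket_1_mid 0.97 [ 0.344 -0.362  0.034] [357. 220.]
side socket_1_mid 0.58 [ 0.433 -0.358  0.034] [309. 211.]
side zero_button_top 0.4 [ 0.538 -0.357  0.065] [257. 186.]
side nut_1_seat 0.77 [ 0.54  -0.215  0.052] [218. 226.]
side nut_1_seat 0.75 [ 0.332 -0.264  0.   ] [346. 266.]
side nut_2_seat 0.66 [ 0.543 -0.287  0.052] [237. 207.]
side nut_2_seat 0.47 [ 0.538 -0.354  0.063] [256. 187.]
side live_station 0.97 [ 0.538 -0.287  0.047] [240. 210.]
side ring_gauge 0.84 [ 0.331 -0.264  0.002] [346. 265.]
side ring_gau
[... 225 characters left out ...]
3.84390394]), 'joint_velocities': array([-0.08201448,  0.05190796,  0.07591827, -0.02505554,  0.07124198,
       -0.06788938,  0.05216558]), 'joint_torque': array([-3.62098135e-04, -9.35401869e+01,  3.66309866e+00, -4.54528141e+01,
       -4.88487328e-02,  1.34103841e-02,  4.61457671e-05]), 'tool_pos': array([0.21478911, 0.6398723 , 0.20544262]), 'tcp_rot': array([[-9.48013570e-01,  3.18229900e-01, -4.12830597e-05],
       [ 3.18229902e-01,  9.48013567e-01, -7.26416350e-05],
       [ 1.60201605e-05, -8.20027598e-05, -9.99999997e-01]]), 'ft_force': array([-0.61297585,  0.42058112, -0.59048518]), 'wrist_torque': array([ 0.04153903, -0.03480593,  0.0207357 ]), 'grip_width': 0.09380557335249927}
```

View pics/top0.png

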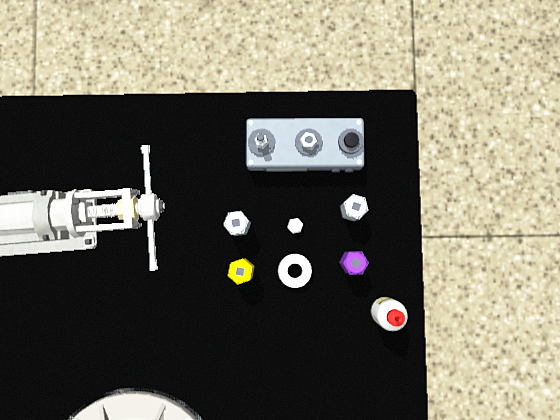

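View pics/side0.png

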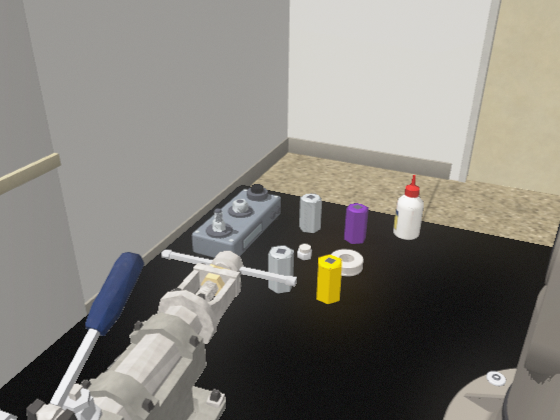

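The top view shows the live nut (307,140) next to the black button (351,139). It is plain, and the stud nut is parked at (261,141). Candidates for the sockets are steel (236,222), steel (355,207), purple (354,263) and yellow (240,271). I choose the two steel ones. The union nut (295,226) and the ring (295,270) must stay untouched.

```bash
python3 - <<'E'
from h import *
im=grab('top','t1.png'); C=cloud(im)
T=np.linalg.inv(im['camera_from_world']); print('cam',T[:3,3].round(3), foc(im))
def top(name,c,r,zlo,zhi):
    m=(np.hypot(C[...,0]-c[0],C[...,1]-c[1])<r)&(C[...,2]>zlo)&(C[...,2]<zhi)&(im['range_z']>0)
    P=C[m]; 
    if len(P)<5: print(name,len(P)); return
    rect=cv2.minAreaRect(P[:,:2].astype(np.float32)*1000)
    # hex orientation
    cc=(P[:,:2].max(0)+P[:,:2].min(0))/2
    a=np.radians(np.arange(0,60,1)); best=[]
    for t in a:
        w=[]; 
        for k in range(3):
            d=P[:,:2]@[np.cos(t+k*np.pi/3),np.sin(t+k*np.pi/3)]; w.append(np.ptp(d))
        best.append(sum(w))
    print(name,len(P),'mean',P.mean(0).round(4),'bbox c',cc.round(4),'size',np.ptp(P[:,:2],axis=0).round(4),'flat dir',np.argmin(best),min(best)/3,max(best)/3,'z',np.percentile(P[:,2],[5,95]).round(3))
top('sockR',(0.434,-0.358),.035,.055,.075)
i=manip.mark_of('socket_1_mid','top')
top('sockL',C[222,236,:2],.035,.055,.075)
top('purple',(0.341,-.361),.035,.055,.075)
top('yellow',C[271,240,:2],.035,.055,.075)
top('button',(.536,-.354),.03,.061,.075)
top('nut live',(.538,-.286),.03,.060,.075)
top('nut park',(.538,-.212),.03,.060,.10)
top('flange live',(.538,-.286),.035,.047,.053)
top('union',(.402,-.27),.03,.01,.03)
top('ring',(.332,-.266),.04,.01,.03)
top('box',(.537,-.275),.12,.04,.047)
# obstacles
for n in ('top','side'):
    I=manip.get_image(n); D=cloud(I); ok=I['range_z']>0
    for y0 in np.arange(-.7,.5,.1):
        for x0 in np.arange(.0,1.,.1):
            m=ok&(D[...,0]>x0)&(D[...,0]<x0+.1)&(D[...,1]>y0)&(D[...,1]<y0+.1)&(D[...,2]>.015)
            if m.sum()>5: print(n,x0.round(1),y0.round(1),m.sum(),D[m][:,2].max().round(3))
I=manip.get_image('top')
for k,c in (('R',(355,207)),('L',(236,222)),('live',(307,140))):
    x,y=c; cv2.imwrite('pics/crop%s.png'%k,cv2.resize(cv2.cvtColor(I['pixels'][y-25:y+25,x-30:x+30],cv2.COLOR_RGB2BGR),(480,400),interpolation=cv2.INTER_CUBIC))
a=[cv2.imread('pics/crop%s.png'%k)[:, :260 if 0 else 480] for k in 'RL']+[cv2.imread('pics/croplive.png')]
cv2.imwrite('pics/crops.png',cv2.resize(np.hstack(a),(792,220)))
E
```

```text
cam [ 0.362 -0.248  0.907] 544.8979906615352
sockR 411 mean [ 0.4305 -0.3593  0.0634] bbox c [ 0.4304 -0.3593] size [0.0371 0.0357] flat dir 42 0.03416785155974016 0.03774532580577545 z [0.06  0.066]
sockL 412 mean [ 0.408  -0.1732  0.0633] bbox c [ 0.4081 -0.1731] size [0.0345 0.0373] flat dir 8 0.03407182019707453 0.03756735763644617 z [0.06  0.066]
purple 428 mean [ 0.3436 -0.3567  0.0634] bbox c [ 0.3436 -0.357 ] size [0.0339 0.0386] flat dir 0 0.03401716814045675 0.038388145250660734 z [0.06  0.066]
yellow 417 mean [ 0.333  -0.1788  0.0633] bbox c [ 0.333  -0.1781] size [0.0353 0.0358] flat dir 17 0.033918950756278717 0.037383879893883594 z [0.061 0.066]
button 178 mean [ 0.5351 -0.3545  0.0665] bbox c [ 0.5354 -0.3546] size [0.0223 0.0222] flat dir 24 0.022549171745049224 0.022790571061014165 z [0.064 0.069]
nut live 204 mean [ 0.5358 -0.2881  0.0651] bbox c [ 0.5359 -0.2883] size [0.0241 0.0267] flat dir 50 0.023845395774632034 0.026473427597587095 z [0.061 0.068]
nut park 127 mean [ 0.5351 -0.2137  0.0742] bbox c [ 0.5358 -0.2135] size [0.0172 0.019 ] flat dir 43 0.0182956270
[... 1029 characters left out ...]
99 0.114
top 0.0 -0.0 15 0.017
top 0.1 -0.0 178 0.029
top 0.3 -0.0 575 0.135
top 0.4 -0.0 2410 0.145
top 0.3 0.1 631 0.131
top 0.4 0.1 1546 0.139
side 0.2 -0.5 296 0.119
side 0.2 -0.4 835 0.097
side 0.3 -0.4 658 0.066
side 0.4 -0.4 889 0.065
side 0.5 -0.4 707 0.068
side 0.3 -0.3 341 0.02
side 0.4 -0.3 501 0.045
side 0.5 -0.3 1377 0.086
side 0.3 -0.2 1135 0.065
side 0.4 -0.2 482 0.065
side 0.5 -0.2 748 0.051
side 0.0 -0.1 755 0.205
side 0.1 -0.1 174 0.031
side 0.3 -0.1 410 0.121
side 0.4 -0.1 1730 0.127
side 0.5 -0.1 133 0.111
side 0.0 -0.0 5492 0.295
side 0.3 -0.0 1316 0.134
side 0.4 -0.0 2170 0.142
side 0.3 0.1 3819 0.134
side 0.4 0.1 6067 0.242
side 0.3 0.2 385 0.176
side 0.4 0.2 2929 0.21
```

View pics/crops.png

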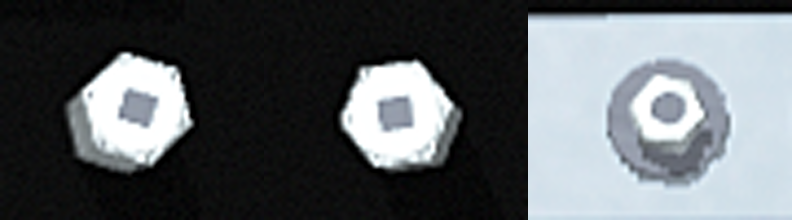

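The crops show steel socket R (355,207), steel socket L (236,222) and the plain live nut (307,140). Next I'll fit the hex yaws and positions precisely.

```bash
cat > hexfit.py <<'E'
from h import *
from scipy.ndimage import gaussian_filter
def hexfit(im,c0,z,af,thr,hole=0,S=8,win=30):
    u0,v0=proj(im,np.r_[c0,z]).round().astype(int)
    g=im['pixels'].astype(float).min(2)[v0-win:v0+win,u0-win:u0+win]
    G=(g>thr).astype(np.float32)
    if hole: pass
    n,lab,st,ce=cv2.connectedComponentsWithStats(G.astype(np.uint8))
    l=1+np.argmax(st[1:,4]); M=(lab==l).astype(np.uint8)
    cnt,_=cv2.findContours(M,cv2.RETR_EXTERNAL,cv2.CHAIN_APPROX_NONE); F=np.zeros_like(M); cv2.drawContours(F,cnt,-1,1,-1)
    def render(x,y,t):
        a=t+np.radians(30+60*np.arange(6)); R=af/np.sqrt(3)
        p=np.array([proj(im,[x+R*np.cos(b),y+R*np.sin(b),z]) for b in a])-[u0-win,v0-win]
        B=np.zeros((2*win*S,2*win*S),np.uint8)
        cv2.fillPoly(B,[np.round((p+.5)*S-.5).astype(np.int32)],1)
        return B.reshape(2*win,S,2*win,S).mean((1,3))
    best=None;res=[]
    from scipy.optimize import minimize
    for t in range(-30,30,4):
        f=lambda q:((render(q[0]/1000,q[1]/1000,np.radians(q[2]))-F)**2).sum()
        r=minimize(f,[c0[0]*1000,c0[1]*1000,t],method='Nelder-Mead',options=dict(initial_simplex=[[c0[0]*1000,c0[1]*1000,t],[c0[0]*1000+3,c0[1]*1000,t],[c0[0]*1000,c0[1]*1000+3,t],[c0[0]*1000,c0[1]*1000,t+5]],maxiter=120))
        res.append((r.fun,*r.x))
    res.sort(); return [np.round(r,1) for r in res[:3]],F.sum()
E
python3 - <<'E'
from hexfit import *
im=manip.get_image('top')
g=im['pixels'].min(2); print(g[200:214:2,345:366:2]); print(g[132:150:2,297:318:2])
print('R',hexfit(im,(.4305,-.3593),.064,.034,210))
print('L',hexfit(im,(.408,-.1732),.064,.034,210))
print('P',hexfit(im,(.3436,-.3567),.064,.034,40))
for z,af,th in((.066,.022,220),(.064,.024,220),(.064,.024,200)): print('live',hexfit(im,(.536,-.288),z,af,th))
C=cloud(im)
# box edge yaw: front edge pixels
m=(C[...,2]>.041)&(C[...,2]<.047)&(C[...,0]>.48)&(C[...,0]<.59)&(abs(C[...,1]+.283)<.11)
print(cv2.minAreaRect(C[m][:,:2].astype(np.float32)*1000))
for w in ((.5353,-.3545,.067),(.5355,-.2136,.086)): print(proj(im,w))
E
```

```text
[[ 54 255 255 254 255 255 254 254 254 255 255]
 [239 255 254 255 225 196 253 255 255 255 252]
 [219 255 254 255 129 146 140 128 250 254 255]
 [255 255 254 255 140 148 146 139 255 254 255]
 [228 255 254 234 133 142 148 169 255 254 255]
 [140 252 254 255 255 251 151 245 255 255 214]
 [132 234 255 255 254 255 255 255 255 255 200]]
[[216 165 148 144 193 234 157 143 143 145 165]
 [163 151 151 170 255 255 255 250 229 144 145]
 [143 145 152 255 255 183 134 215 254 122 150]
 [145 147 255 255 150 149 145 136 255 246 148]
 [146 147 240 255 110 148 147 133 255 255 122]
 [145 141 175 255 255 160 134 203 255 223 148]
 [151 148 164 255 255 255 255 254 226 119 121]
 [152 154 149 163 217 227 222 227 143  90  95]
 [131 149 150  95 107 121 135 150 119 102 138]]
R ([array([  20.1,  430.1, -359.1,  -18.7]), array([  20.3,  430.2, -359.1,   41.7]), array([  20.3,  430.2, -359.1,   41.8])], np.uint64(402))
L ([array([  19.6,  407.3, -172.8,    7.2]), array([  19.6,  407.3, -172.8,    7.1]), array([  19.6,  407.3, -172.8,    7.2])], np.uint64(403))
P ([array([  67.6,  343.1, -356. ,    2.7]), array([  67.6,  343. , -356. ,    3.2]), array([  67.7,  342.8, -356. ,    1.8])], np.uint64(511))
live ([array([   3.8,  535.5, -287.5,  -12.8]), array([   3.8,  535.6, -287.5,  -13. ]), array([   3.8,  535.6, -287.5,  -13. ])], np.uint64(171))
live ([array([  22.2,  536.3, -288. ,   -9.1]), array([  22.3,  536. , -287.7,   44.1]), array([  22.3,  535.7, -288. ,  -14.1])], np.uint64(171))
live ([array([ 2.4834e+03,  5.3730e+02, -2.8800e+02,  1.1000e+00]), array([2483.6,  536. , -288. ,   -5. ]), array([ 2.4837e+03,  5.3730e+02, -2.8800e+02,  5.0000e-01])], np.uint64(2698))
((536.4329223632812, -283.0534973144531), (189.4191436767578, 79.17797088623047), 89.29007720947266)
[351.1407714  138.70493559]
[260.39592118 137.46561266]
```

```bash
cat >> h.py <<'E'
from scipy.spatial.transform import Rotation as Ro
def Rjaw(deg):
    a=np.radians(deg); y=np.array([np.cos(a),np.sin(a),0]); z=np.array([0,0,-1.]); return np.c_[np.cross(y,z),y,z]
def plan(*wps):
    o=manip.get_obs(); R0=np.array(o['tcp_rot']); p0=np.array(o['tool_pos'])
    for p,j in wps:
        R1=Rjaw(j); 
        if (R0[:,1]@R1[:,1])<-.0 : R1=Rjaw(j+180)
        d=R0.T@(np.array(p)-p0)*100; r=np.degrees(Ro.from_matrix(R0.T@R1).as_rotvec())/5
        print('->',p,j,[round(float(x),2) for x in (*d,*r)])
def st():
    o=manip.get_obs(); y=o['tcp_rot'][:,1]
    print('t',round(o['time_s'],2),'p',o['tool_pos'].round(4),'jaw',np.degrees(np.arctan2(y[1],y[0])).round(1),'tilt',np.degrees(np.arccos(-o['tcp_rot'][2,2])).round(2),'F',o['ft_force'].round(1),'M',o['wrist_torque'].round(2),'g',round(o['grip_width'],4),'j7',o['joints'].round(0))
E
python3 - <<'E'
from h import *
for n in('top','side'):
    I=manip.get_image(n);C=cloud(I);ok=I['range_z']>0
    for y in (-.4,-.3,-.2,-.1,0,.1,.2,.3):
        m=ok&(abs(C[...,1]-y)<.05)&(C[...,2]>.1)&(C[...,0]>.55)
        if m.sum()>5: print(n,y,'minx',np.percentile(C[m][:,0],[1,50]).round(3),C[m][:,2].max().round(2))
    m=ok&(C[...,2]>.05)&(C[...,1]>-.14)&(C[...,1]<.1)&(C[...,0]>.3)&(C[...,0]<.6); print(n,'vise miny',C[m][:,1].min().round(3),C[m].max(0).round(3))
    m=ok&(C[...,2]>.05)&(C[...,1]>.0)&(C[...,1]<.6)&(C[...,0]>.3)&(C[...,0]<.8); print(n,'vise2',C[m].min(0).round(3),C[m].max(0).round(3))
o=manip.get_obs();print(st())
plan(((.42,.45,.34),50),((.52,.1,.34),10),((.535,-.15,.30),-13),((.5353,-.3545,.12),-13))
E
```

```text
top vise miny -0.071 [0.523 0.1   0.145]
top vise2 [0.379 0.    0.07 ] [0.458 0.185 0.145]
side -0.4 minx [1.195 1.199] 0.34
side vise miny -0.06 [0.524 0.1   0.143]
side vise2 [0.377 0.    0.071] [0.504 0.266 0.242]
t 1.2 p [0.2148 0.6399 0.2055] jaw 71.4 tilt 0.0 F [ 0.2 -0.2 -0.1] M [-0.05  0.01 -0.04] g 0.0945 j7 [-80.  24.   4.  92.  -2.  64.  -4.]
None
-> (0.42, 0.45, 0.34) 50 [-25.5, -11.47, -13.45, 0.0, -0.0, 4.29]
-> (0.52, 0.1, 0.34) 10 [-46.11, -41.47, -13.45, 0.0, -0.0, 12.29]
-> (0.535, -0.15, 0.3) -13 [-55.49, -64.69, -9.45, 0.0, -0.0, 16.89]
-> (0.5353, -0.3545, 0.12) -13 [-62.03, -84.07, 8.55, 0.0, -0.0, 16.89]
```

```bash
python3 - <<'E'
from h import *
I=manip.get_image('side');C=cloud(I)
for v,u in((100,150),(200,150),(60,250),(150,270),(120,350),(190,330),(300,60)): print(u,v,C[v,u].round(3),I['range_z'][v,u])
I=manip.get_image('top');C=cloud(I)
for v,u in((60,300),(100,300),(200,500),(20,100)): print(u,v,C[v,u].round(3))
print(np.linalg.inv(manip.get_image('side')['camera_from_world'])[:3,3])
E
```

```text
150 100 [ 1.348 -1.128 -0.083] 1.9617299
150 200 [ 1.346 -1.057 -0.465] 2.0833611
250 60 [ 1.344 -1.952 -0.101] 2.636582
270 150 [ 1.338 -2.179 -0.661] 3.0835507
350 120 [ 0.952 -2.464 -0.511] 3.110404
330 190 [ 0.914 -2.03  -0.766] 2.8654745
60 300 [ 1.198 -0.422 -0.457] 1.5133245
300 60 [ 0.962 -0.306 -0.768]
300 100 [ 0.618 -0.278 -0.002]
500 200 [ 0.509 -0.911 -0.764]
100 20 [ 1.104  0.33  -0.77 ]
[0.14728322 0.44408905 0.49260984]
```

Call:
step_arm(
  deltas=[-4,-1,-6,0,0,0.7,0,-10,-4,-10,0,0,2,0,-17,-8,-13.5,0,0,3.2,0,-23,-12,-13.5,0,0,4.5,0,-28,-17,-13.5,0,0,6,0,-32,-22,-13.5,0,0,7.5,0,-37,-28,-13.5,0,0,9,0,-41,-34,-13.5,0,0,10.5,0],
)

```text
time_s: 2.35
tool_pos: [0.4663, 0.2688, 0.3398]
tcp_rot: [[-0.32, 0.947, 0.0], [0.947, 0.32, 0.0], [0.0, 0.0, -1.0]]
ft_force: [1.0, 0.4, 1.8]
grip_width: 0.0176
```

```bash
python3 - <<'E'
from h import *
st()
plan(((.52,.1,.34),5),((.535,-.1,.32),-13),((.5353,-.3545,.12),-13))
E
```

```text
t 2.35 p [0.4663 0.2688 0.3398] jaw 18.7 tilt 0.03 F [1.  0.4 1.8] M [-0.01 -0.03 -0.06] g 0.0176 j7 [-59.   6.  24. 100.  -2.  74. -15.]
-> (0.52, 0.1, 0.34) 5 [-17.71, -0.32, -0.02, 0.0, -0.0, 2.74]
-> (0.535, -0.1, 0.32) -13 [-37.14, -5.3, 1.97, 0.0, -0.0, 6.34]
-> (0.5353, -0.3545, 0.12) -13 [-61.26, -13.44, 21.96, 0.0, -0.0, 6.34]
```

Call:
step_arm(
  deltas=[-6,0,0,0,0,0.9,0,-12,-0.1,0,0,0,1.8,0,-18,-0.3,0,0,0,2.8,0,-24,-2,0,0,0,4,0,-30,-3.5,0.5,0,0,5.2,0,-36,-5,1.5,0,0,6.3,0,-42,-7,4,0,0,6.34,0,-47,-8.6,7,0,0,6.34,0],
)

```text
time_s: 3.35
tool_pos: [0.5356, -0.2028, 0.2714]
tcp_rot: [[0.225, 0.974, 0.002], [0.974, -0.225, 0.001], [0.001, 0.002, -1.0]]
ft_force: [0.4, 0.8, 0.3]
grip_width: 0.0004
```

```bash
python3 - <<'E'
from h import *
st()
plan(((.5353,-.3545,.13),-13),((.5353,-.3545,.075),-13))
E
```

```text
t 3.35 p [ 0.5356 -0.2028  0.2714] jaw -13.0 tilt 0.14 F [0.4 0.8 0.3] M [ 0.04  0.04 -0.03] g 0.0004 j7 [-24.  15.  47. 103. -12.  67.  13.]
-> (0.5353, -0.3545, 0.13) -13 [-14.81, 3.35, 14.13, 0.03, -0.01, 0.0]
-> (0.5353, -0.3545, 0.075) -13 [-14.81, 3.34, 19.63, 0.03, -0.01, 0.0]
```

Call:
step_arm(
  deltas=[-5,1.1,3.5,0,0,0,0,-10,2.2,7,0,0,0,0,-14.8,3.35,11,0,0,0,0,-14.8,3.35,15,0,0,0,0,-14.8,3.35,17.5,0.03,0,0,0,-14.8,3.35,17.5,0.03,0,0,0],
)

```text
time_s: 4.1
tool_pos: [0.5345, -0.354, 0.0948]
tcp_rot: [[0.225, 0.974, -0.003], [0.974, -0.225, 0.002], [0.002, -0.003, -1.0]]
ft_force: [-0.8, -0.1, 0.5]
grip_width: 0.0004
```

```bash
python3 - <<'E'
from h import *
st()
im=grab('top','t2.png'); C=cloud(im)
i2=grab('side','s2.png')
a=cv2.imread('pics/t2.png')[90:240,220:420]; b=cv2.imread('pics/s2.png')[120:270,180:380]
cv2.imwrite('pics/c2.png',cv2.resize(np.hstack([a,b]),(800,300)))
plan(((.5353,-.3545,.068),-13),((.5353,-.3545,.060),-13))
E
```

```text
t 4.1 p [ 0.5345 -0.354   0.0948] jaw -13.0 tilt 0.21 F [-0.8 -0.1  0.5] M [-0.08  0.1  -0.03] g 0.0004 j7 [ -1.  34.  40. 104. -27.  53.  38.]
-> (0.5353, -0.3545, 0.068) -13 [0.01, -0.05, 2.93, 0.0, -0.01, 0.0]
-> (0.5353, -0.3545, 0.06) -13 [0.01, -0.05, 3.73, 0.0, -0.01, 0.0]
```

View pics/c2.png

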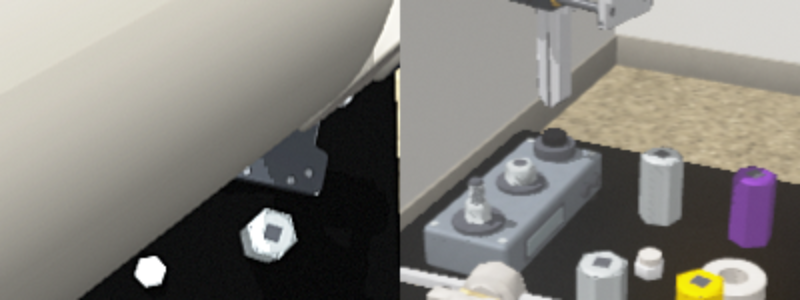

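The side view shows the shut fingers at crop (553,100), right above the button at (552,137). Now I press.

Call:
step_arm(
  deltas=[0,-0.05,1.5,0,0,0,0,0,-0.05,2.6,0,0,0,0,0,-0.05,3.0,0,0,0,0,0,-0.05,3.3,0,0,0,0,0,-0.05,3.45,0,0,0,0,0,-0.05,3.45,0,0,0,0],
)

```text
time_s: 4.95
tool_pos: [0.5352, -0.3545, 0.0629]
tcp_rot: [[0.225, 0.974, 0.0], [0.974, -0.225, 0.001], [0.001, 0.0, -1.0]]
ft_force: [-1.6, 3.9, 4.4]
grip_width: 0.0005
```

```bash
python3 - <<'E'
from h import *
st(); plan(((.5353,-.3545,.060),-13))
E
```

```text
t 4.95 p [ 0.5352 -0.3545  0.0629] jaw -13.0 tilt 0.06 F [-1.6  3.9  4.4] M [0.67 0.53 0.02] g 0.0005 j7 [  0.  36.  39. 105. -28.  50.  39.]
-> (0.5353, -0.3545, 0.06) -13 [-0.0, 0.01, 0.29, 0.0, -0.01, 0.0]
```

Call:
step_arm(
  deltas=[0,0,0.3,0,0,0,0,0,0,0.5,0,0,0,0,0,0,0.5,0,0,0,0],
)

```text
time_s: 5.32
tool_pos: [0.5355, -0.3549, 0.0605]
tcp_rot: [[0.225, 0.974, 0.002], [0.974, -0.225, 0.002], [0.002, 0.002, -1.0]]
ft_force: [-13.4, 11.9, 46.1]
grip_width: 0.0005
```

```bash
python3 - <<'E'
from h import *
st()
E
```

```text
t 5.33 p [ 0.5355 -0.3549  0.0605] jaw -13.0 tilt 0.17 F [-13.4  11.9  46.1] M [ 3.01  3.38 -0.03] g 0.0005 j7 [  0.  36.  38. 105. -29.  49.  40.]
```

Bottomed out, with force rising to 46 N at the fingertips. I back off now.

Call:
step_arm(
  deltas=[0,0,-0.6,0,0,0,0,0,0,-1.5,0,0,0,0,0,0,-4,0,0,0,0,0,0,-8,0,0,0,0.4,0,0,-8,0,0,0,0.55],
)

```text
time_s: 5.95
tool_pos: [0.5366, -0.3562, 0.1432]
tcp_rot: [[0.226, 0.974, 0.006], [0.974, -0.226, -0.0], [0.001, 0.006, -1.0]]
ft_force: [0.5, 0.3, -0.8]
grip_width: 0.017
```

```bash
python3 - <<'E'
from h import *
st()
i2=grab('side','s3.png'); b=cv2.imread('pics/s3.png')[120:270,180:380]
cv2.imwrite('pics/c3.png',cv2.resize(b,(800,600)))
for d in manip.mark_of('zero_button_top','side'): print(world(i2,d['point']),d['confidence'])
plan(((.4304,-.3592,.15),-18.7),((.4304,-.3592,.10),-18.7))
E
```

```text
t 5.95 p [ 0.5366 -0.3562  0.1432] jaw -13.0 tilt 0.37 F [ 0.5  0.3 -0.8] M [-0.03  0.08 -0.02] g 0.017 j7 [ -3.  30.  42. 102. -24.  57.  36.]
[ 0.53631256 -0.35506415  0.06410102] 0.59
-> (0.4304, -0.3592, 0.15) -18.7 [-2.79, -10.14, -0.99, 0.03, -0.03, 1.14]
-> (0.4304, -0.3592, 0.1) -18.7 [-2.8, -10.15, 4.01, 0.03, -0.03, 1.14]
```

View pics/c3.png

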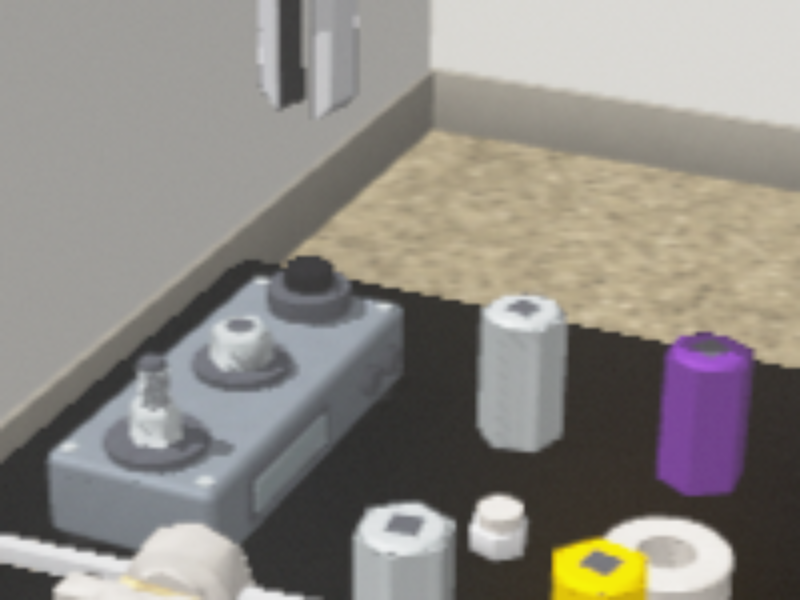

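The button (crop (308,272)) is up again, and the press ended on the hard stop. Next is socket R.

Call:
step_arm(
  deltas=[-1.2,-4.5,-0.5,0,0,0.5,0.58,-2.8,-10.14,-0.5,0.03,-0.03,1.14,0.58,-2.8,-10.14,2,0.03,-0.03,1.14,0.58,-2.8,-10.14,4,0.03,-0.03,1.14,0.58,-2.8,-10.14,5,0.03,-0.03,1.14,0.58,-2.8,-10.14,5,0.03,-0.03,1.14,0.58],
)

```text
time_s: 6.8
tool_pos: [0.4305, -0.3591, 0.0892]
tcp_rot: [[0.32, 0.947, -0.002], [0.947, -0.32, 0.0], [-0.001, -0.002, -1.0]]
ft_force: [0.3, -0.8, 0.2]
grip_width: 0.0543
```

```bash
python3 - <<'E'
from h import *
st()
plan(((.4304,-.3592,.05),-18.7),((.4304,-.3592,.023),-18.7))
i2=grab('side','s4.png'); b=cv2.imread('pics/s4.png')[120:270,230:430]
cv2.imwrite('pics/c4.png',cv2.resize(b,(800,600)))
E
```

```text
t 6.8 p [ 0.4305 -0.3591  0.0892] jaw -18.7 tilt 0.12 F [ 0.3 -0.8  0.2] M [-0.05  0.08  0.01] g 0.0543 j7 [ -1.  28.  44. 115. -25.  48.  39.]
-> (0.4304, -0.3592, 0.05) -18.7 [-0.01, 0.0, 3.92, -0.02, 0.01, 0.0]
-> (0.4304, -0.3592, 0.023) -18.7 [-0.0, 0.01, 6.62, -0.02, 0.01, 0.0]
```

View pics/c4.png

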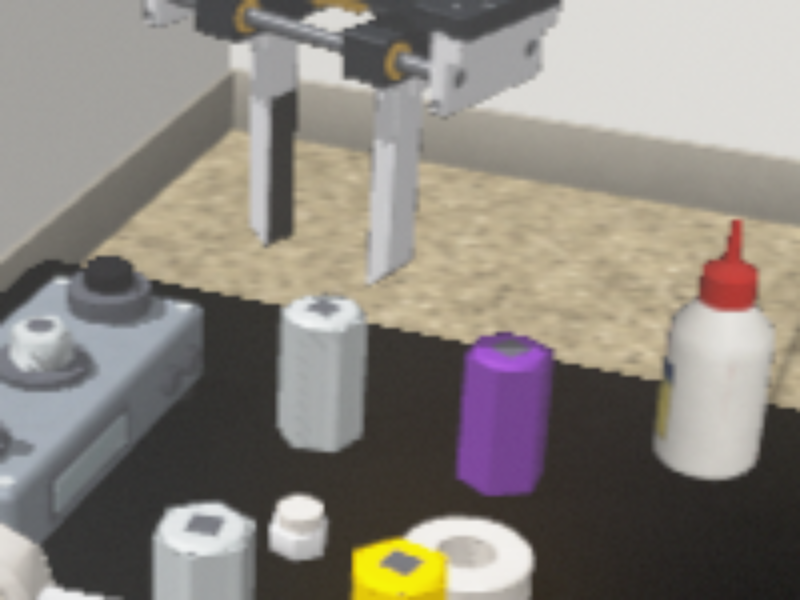

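The fingers straddle the socket at crop (322,370). I descend and grip.

Call:
step_arm(
  deltas=[0,0,2,0,0,0,0.58,0,0,4.5,0,0,0,0.58,0,0,6.6,0,0,0,0.58,0,0,6.6,0,0,0,0.58,0,0,6.6,0,0,0,0.4,0,0,6.6,0,0,0,0.2,0,0,6.6,0,0,0,0.1,0,0,6.6,0,0,0,0],
)

```text
time_s: 7.85
tool_pos: [0.4311, -0.3597, 0.0245]
tcp_rot: [[0.32, 0.947, -0.0], [0.947, -0.32, -0.001], [-0.001, 0.0, -1.0]]
ft_force: [-0.5, 0.0, 6.8]
grip_width: 0.0339
```

```bash
python3 - <<'E'
from h import *
st()
E
```

```text
t 7.85 p [ 0.4311 -0.3597  0.0245] jaw -18.7 tilt 0.04 F [-0.5  0.   6.8] M [ 0.06  0.27 -0.02] g 0.0339 j7 [  4.  33.  39. 116. -31.  41.  43.]
```

Call:
step_arm(
  deltas=[0,0,-0.5,0,0,0,0,0,0,-2.5,0,0,0,0,0,0,-5.5,0,0,0,0,0,0,-8.5,0,0,0,0,0,0,-10.5,0,0,0,0,0,0,-10.5,0,0,0,0],
)

```text
time_s: 8.6
tool_pos: [0.4319, -0.3599, 0.131]
tcp_rot: [[0.32, 0.947, 0.002], [0.947, -0.32, -0.002], [-0.001, 0.003, -1.0]]
ft_force: [-0.0, -0.8, -2.3]
grip_width: 0.0338
```

```bash
python3 - <<'E'
from h import *
st()
plan(((.5355,-.2875,.13),-13),((.5355,-.2875,.11),-13),((.5355,-.2875,.095),-13))
i2=grab('side','s5.png'); b=cv2.imread('pics/s5.png')[100:250,200:400]
cv2.imwrite('pics/c5.png',cv2.resize(b,(800,600)))
E
```

```text
t 8.6 p [ 0.4319 -0.3599  0.131 ] jaw -18.7 tilt 0.16 F [-0.  -0.8 -2.3] M [-0.09  0.05 -0.  ] g 0.0338 j7 [ -3.  24.  46. 113. -22.  52.  36.]
-> (0.5355, -0.2875, 0.13) -13 [10.17, 7.5, 0.11, 0.03, 0.01, -1.13]
-> (0.5355, -0.2875, 0.11) -13 [10.17, 7.5, 2.11, 0.03, 0.01, -1.13]
-> (0.5355, -0.2875, 0.095) -13 [10.18, 7.49, 3.61, 0.03, 0.01, -1.13]
```

View pics/c5.png

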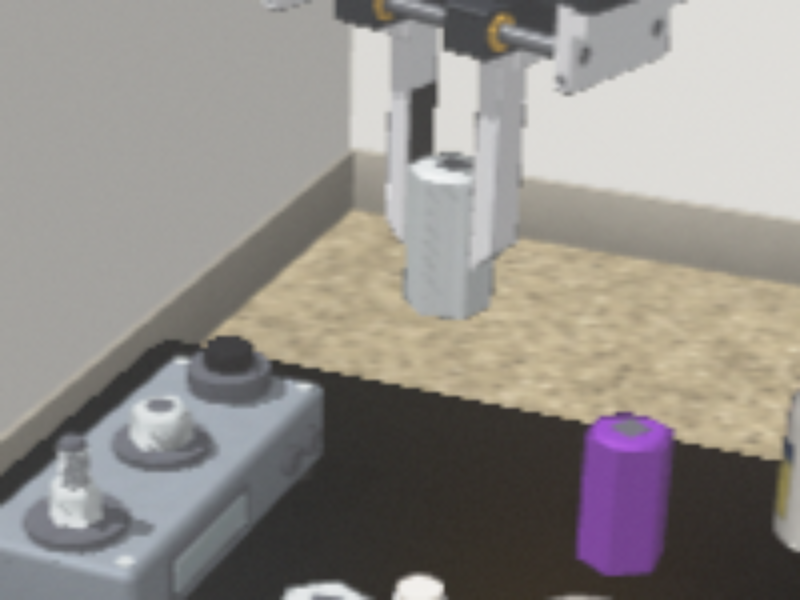

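The socket is held upright at crop (447,240). I move over the live nut.

Call:
step_arm(
  deltas=[3.5,2.5,0,0,0,-0.4,0,7,5.2,0,0.03,0,-0.8,0,10.2,7.5,0.1,0.03,0,-1.13,0,10.2,7.5,0.1,0.03,0,-1.13,0,10.2,7.5,1.5,0.03,0,-1.13,0,10.2,7.5,2.6,0.03,0,-1.13,0,10.2,7.5,2.6,0.03,0,-1.13,0],
)

```text
time_s: 9.52
tool_pos: [0.5339, -0.2871, 0.1026]
tcp_rot: [[0.227, 0.974, -0.003], [0.974, -0.227, 0.0], [-0.0, -0.003, -1.0]]
ft_force: [-0.6, 0.8, -1.8]
grip_width: 0.034
```

```bash
python3 - <<'E'
from h import *
st()
plan(((.5355,-.2875,.095),-13),((.5355,-.2875,.085),-13))
i2=grab('side','s6.png'); b=cv2.imread('pics/s6.png')[120:270,160:360]
cv2.imwrite('pics/c6.png',cv2.resize(b,(800,600)))
C=cloud(i2)
E
```

```text
t 9.53 p [ 0.5339 -0.2871  0.1026] jaw -13.1 tilt 0.2 F [-0.6  0.8 -1.8] M [-0.06  0.07  0.05] g 0.034 j7 [ -9.  30.  42. 108. -25.  52.  32.]
-> (0.5355, -0.2875, 0.095) -13 [-0.0, 0.17, 0.76, -0.04, 0.0, -0.02]
-> (0.5355, -0.2875, 0.085) -13 [-0.0, 0.17, 1.76, -0.04, 0.0, -0.02]
```

View pics/c6.png

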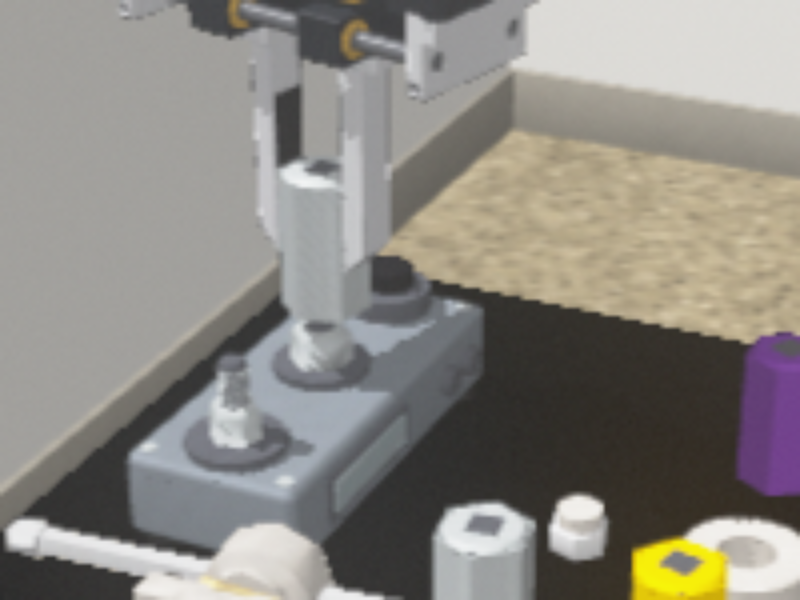

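The socket is centred above the live nut, with its rim at crop (325,310). I lower gently.

Call:
step_arm(
  deltas=[0,0.17,0.4,0,0,0,0,0,0.17,0.8,-0.03,0,0,0,0,0.17,1.1,-0.03,0,0,0,0,0.17,1.4,-0.03,0,0,0,0,0.17,1.6,-0.03,0,0,0,0,0.17,1.6,-0.03,0,0,0],
)

```text
time_s: 10.32
tool_pos: [0.5361, -0.2876, 0.0873]
tcp_rot: [[0.226, 0.974, 0.0], [0.974, -0.226, -0.001], [-0.001, 0.0, -1.0]]
ft_force: [0.8, 0.2, -2.8]
grip_width: 0.0336
```

```bash
python3 - <<'E'
from h import *
st()
plan(((.5355,-.2875,.085),-13))
E
```

```text
t 10.32 p [ 0.5361 -0.2876  0.0873] jaw -13.1 tilt 0.04 F [ 0.8  0.2 -2.8] M [-0.16 -0.17 -0.04] g 0.0336 j7 [ -8.  31.  41. 108. -26.  50.  33.]
-> (0.5355, -0.2875, 0.085) -13 [-0.0, -0.06, 0.23, 0.0, 0.01, -0.02]
```

No contact yet, with the rim about 3 mm below the nut's top. It may fit, so I continue slowly.

Call:
step_arm(
  deltas=[0,-0.04,0.25,0,0,0,0,0,-0.04,0.5,0,0,0,0,0,-0.04,0.7,0,0,0,0,0,-0.04,0.7,0,0,0,0],
)

```text
time_s: 10.82
tool_pos: [0.5366, -0.2877, 0.0804]
tcp_rot: [[0.226, 0.974, 0.002], [0.974, -0.226, -0.001], [-0.001, 0.002, -1.0]]
ft_force: [7.6, -2.5, -3.0]
grip_width: 0.0336
```

```bash
python3 - <<'E'
from h import *
st()
i2=grab('side','s7.png'); b=cv2.imread('pics/s7.png')[120:270,160:360]
cv2.imwrite('pics/c7.png',cv2.resize(b,(800,600)))
plan(((.5355,-.2875,.0745),-13))
E
```

```text
t 10.82 p [ 0.5366 -0.2877  0.0804] jaw -13.1 tilt 0.12 F [ 7.6 -2.5 -3. ] M [-0.53 -1.67  0.05] g 0.0336 j7 [ -8.  32.  40. 109. -27.  49.  33.]
-> (0.5355, -0.2875, 0.0745) -13 [0.0, -0.11, 0.59, 0.02, 0.01, -0.01]
```

View pics/c7.png

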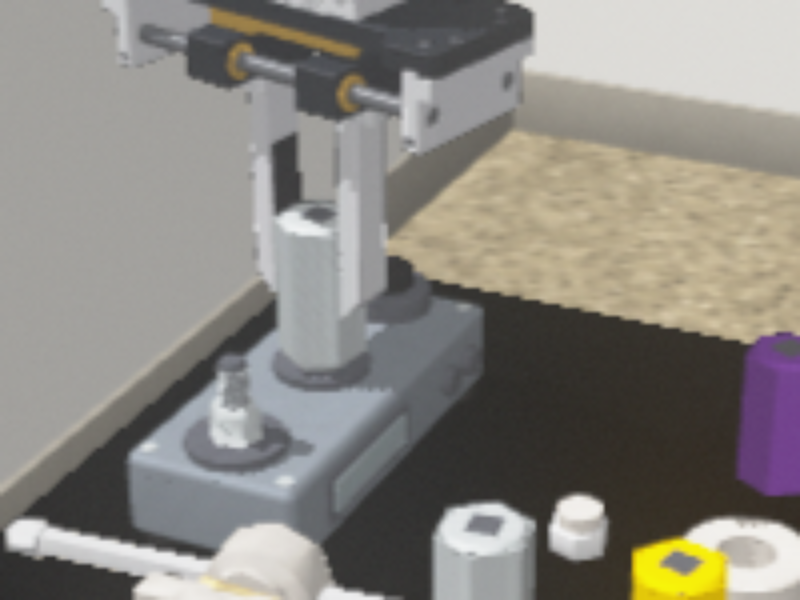

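It fits: the rim is already well around the nut. A side force of 7.6 N in +x says to shift slightly that way, and then I seat it.

Call:
step_arm(
  deltas=[0,0.06,0.2,0,0,0,0,0,0.06,0.4,0,0,0,0,0,0.06,0.6,0,0,0,0,0,0.06,0.7,0,0,0,0,0,0.06,0.7,0,0,0,0],
)

```text
time_s: 11.5
tool_pos: [0.5369, -0.2879, 0.0745]
tcp_rot: [[0.226, 0.974, 0.002], [0.974, -0.226, -0.0], [0.0, 0.002, -1.0]]
ft_force: [-6.7, 5.3, 24.5]
grip_width: 0.0336
```

```bash
python3 - <<'E'
from h import *
st()
E
```

```text
t 11.5 p [ 0.5369 -0.2879  0.0745] jaw -13.1 tilt 0.09 F [-6.7  5.3 24.5] M [1.26 2.01 0.08] g 0.0336 j7 [ -8.  32.  40. 109. -27.  49.  33.]
```

Seated at exactly the expected height, with 24 N contact. I relax the push a little, hold and check.

Call:
step_arm(
  deltas=[0,0,0.03,0,0,0,0,0,0,0.03,0,0,0,0,0,0,0.03,0,0,0,0,0,0,0.03,0,0,0,0,0,0,0.03,0,0,0,0,0,0,0.03,0,0,0,0],
)

```text
time_s: 12.25
tool_pos: [0.5369, -0.2879, 0.0745]
tcp_rot: [[0.226, 0.974, 0.002], [0.974, -0.226, 0.0], [0.0, 0.002, -1.0]]
ft_force: [-1.8, 2.5, 10.3]
grip_width: 0.0335
```

```bash
python3 - <<'E'
from h import *
st()
i2=grab('side','s8.png'); b=cv2.imread('pics/s8.png')[120:270,160:360]
cv2.imwrite('pics/c8.png',cv2.resize(b,(800,600)))
for t in('socket_1_mid','ring_gauge','union_nut_2','zero_button_top'):
    for d in manip.mark_of(t,'side'): print(t,round(d['confidence'],2),world(i2,d['point']).round(3))
st()
E
```

```text
t 12.25 p [ 0.5369 -0.2879  0.0745] jaw -13.1 tilt 0.1 F [-1.8  2.5 10.3] M [0.5  0.7  0.02] g 0.0335 j7 [ -7.  32.  40. 109. -27.  49.  33.]
socket_1_mid 0.97 [ 0.542 -0.286  0.081]
socket_1_mid 0.86 [ 0.347 -0.36   0.031]
ring_gauge 0.92 [ 0.334 -0.262  0.002]
union_nut_2 0.77 [ 0.406 -0.261  0.002]
union_nut_2 0.55 [ 0.541 -0.288  0.053]
zero_button_top 0.54 [ 0.535 -0.358  0.062]
t 12.5 p [ 0.5369 -0.2879  0.0745] jaw -13.1 tilt 0.1 F [-2.2  2.5 11. ] M [ 0.55  0.72 -0.02] g 0.034 j7 [ -7.  32.  40. 109. -27.  49.  33.]
```

View pics/c8.png

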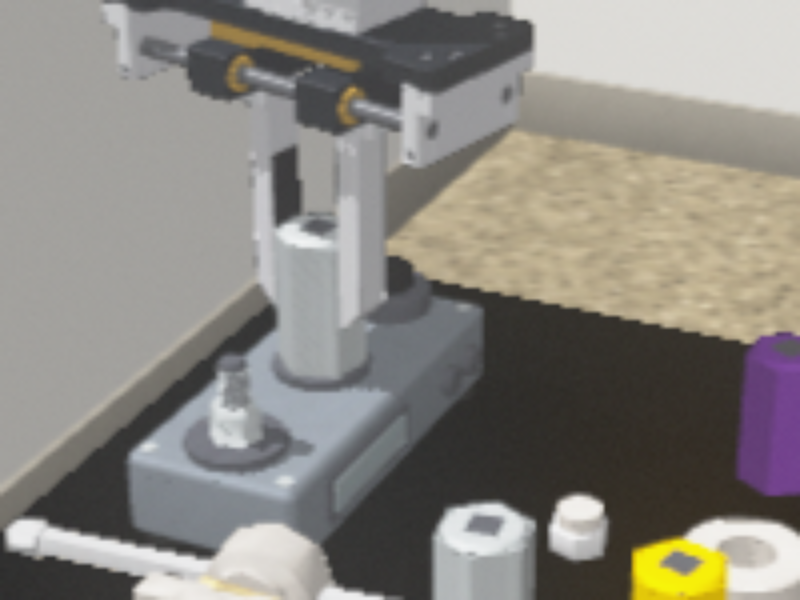

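The socket's rim sits on the flange (crop (322,370)), its mid-point reads 81 mm against 82 mm nominal, and the other objects have not moved.

```bash
python3 -c "
from h import *
print(manip.hand_in()); st()"
```

```text
the job is handed in; nothing more can be done
None
the job is handed in; nothing more can be done
```

The torque tester is zeroed, and the fitting socket is fully seated on the plain live nut, still gripped; I handed in at about 12.5 s.

- **Button:** I pressed it with shut fingers onto its hard stop while the nut was bare. The tool reached z 60.5 mm, against 61 mm nominal for fully down. A later picture showed the button up again. The fingertip push briefly peaked at 46 N, more than I intended; only the tips touched, not the gripper's body.
- **Socket:** The first one I tried, the steel one nearer the button, fitted, so the other was never touched.
- **Seating:** It stopped at exactly the expected height, tool z 74.5 mm. The vision check put its centre at 81 mm, against 82 mm nominal. The remaining push is about 10 N and the grip is holding at 34 mm.
- **Bystanders:** The ring and union nut read within 3 to 5 mm of their first positions, which is about the accuracy of the measurement, and in the pictures they look unmoved.
- **Odd readings:** The last vision reading put the button top at 62 mm, against the true 67 mm, but with low confidence and the button half hidden by a finger. The picture after the press showed it up. The network also reported a low-confidence second "union nut" at the live station, which I took as false.

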